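# Drive home the loose cover screw of the counter socket box

## Task

One of the two slotted screws on the cover of the socket box was left standing proud. Take the screwdriver from its stand, seat its blade in that screw's slot, push down and turn it clockwise until the screw is fully home, then put the screwdriver back upright in its stand.

Things in the scene. Friction and masses are not known exactly. Their poses are not given: they have to be found in the camera images.
- screwdriver: Stubby flat-blade driver, 117 mm long, 0.12 kg, blade down in its stand, free to lift out. Origin: centre of the blade's tip; z up the tool, x along the blade's width. Blade 18 wide (x), 3 thick (y); shank 12 dia; flange 44 dia at z 50-56; black handle z 56-116, flat-sided, 30 along x, 24 along y: grip across the 24 at z 85-95. The blade fits the slot either way round.
- screw_head: Loose screw's round steel head, 32 dia, 10 high, 6 mm proud of its 46 mm collar on a low white socket box (90x190x42, fixed). The tight screw 110 mm away is flush. Origin: axis, underside of head; z up, x along the slot, turns with it. Slot right across: floor z 3, mouth z 10, 5 wide up to z 6, flaring to 14 at the mouth: a blade 3 mm or 10 degrees off still slides in when pressed.
- screw_thread (a joint): Angle of the loose screw, rad: 0 as found, grows as it turns clockwise seen from above, stops at 1.2 (fully home, head flush with its collar). The head sinks 5 mm per rad (6 mm in all), so the blade must follow it down. Turning takes about 0.15 N m; it stays where it is left. The blade has about 0.1 rad of play in the slot.
- stand: Grey block, 72 x 72 x 56 mm, fixed to the counter, with one upright round hole right through, 27 mm diameter, mouth chamfered to 39 mm. Origin: on the hole's axis at the block's underside, on the counter; z up. The screwdriver hangs in the hole with its flange resting on the block's top, tip 6 mm above the counter; any turn about the vertical will do.
Things that resemble listed ones, but are neither listed nor needed, are in the scene too. Leave any yellow look-alike of the screwdriver alone. What is shaped like the stand but green is not meant.

How it is judged (in metres and radians):
On the way, in this order (a step that is already met when the one before it is completed fails the run):
1. the screwdriver's blade is seated in the loose screw's slot and pressed down with more than 2 N, before the screw has turned 0.5 rad (contact force between screwdriver and screw_head above 2 N and horizontal distance between screwdriver and screw_head below 0.012 m and z of screwdriver in the frame of screw_head below 0.007 m and value of joint screw_thread below 0.5 rad), for 0.1 s.
2. the screw is turned home (past 1.0 rad) with the blade still seated in its slot (value of joint screw_thread above 1 rad and horizontal distance between screwdriver and screw_head below 0.012 m and z of screwdriver in the frame of screw_head below 0.008 m), for 0.1 s.
At the end, for the whole second after the job is handed in: The loose screw is home (turned past 1.0 of its 1.2 rad) and the screwdriver is back in its stand: tip within 15 mm of the hole's axis and less than 16 mm above the counter, upright within 0.2 rad, released and at rest (value of joint screw_thread above 1 rad and horizontal distance between screwdriver and stand below 0.015 m and z of screwdriver in the frame of stand below 0.016 m and angle between screwdriver's own z axis and vertical below 0.2 rad and linear speed of screwdriver below 0.02 m/s); the robot touches nothing.
It fails at once if the screw head is pushed or turned with the fingers instead of the screwdriver (contact force between the fingers and screw_head above 2 N).
It also fails if it takes over 51 s, if anything falls off the work surface, if the arm or the gripper's body presses on something with over 40 N, if the wrist force passes 120 N, or if a joint passes its speed limit or range.

## Robot

A 6-joint arm with a two-finger parallel gripper is mounted at the origin on a cart in front of the work surface, level with it; the furniture and walls round the work are solid. World frame = base frame: x ahead of the robot, y to its left, z up, the work surface at z = 0. Lengths are in m, angles in degrees, forces in N, time in s.
With the tool pointing down it reaches from about 0.3 to 0.75 m from the base axis. Payload 8.5 kg.
Tool frame: the origin (TCP) lies at the very end of the fingers, on their centre line; the grasp point (between the pads) lies 19 mm behind it (env.grasp_offset is the distance from the TCP to the grasp point, in m); y points along the fingers, z is the direction in which the jaws open and shut, and the axes are right-handed (so a half turn about y gives the same grasp; the last joint's range is limited). The gripper opens to 85 mm and grips with 20 to 120 N. Pads are 22 mm wide; open, the fingers measure 114 mm over their backs; the gripper's body (76 mm by 85 mm) begins 54 mm behind the grasp point. The pads swing forward as they close: fully open they stand 13 mm farther back than shut.
Start: joints at [-85.044, 21.807, 74.336, -0, 83.858, -12.336], TCP at [0.163, -0.525, 0.231] pointing down, gripper open.
Joint ranges: [-178.18, 178.18], [-50.72, 133.34], [12.68, 142.11], [-81.47, 261.47], [9.98, 163.14], [-165.26, 165.26]. Speed limits (degrees/s): [136.94, 136.94, 180, 180, 180, 180].

## Interface

Orientations are given as a 3x3 rotation matrix whose columns are the frame's x, y, z axes.
In Python, from rig import env gives the robot as it stands. The module is installed in compiled form; this text tells all that it offers.
- The arm moves only by the shell command python3 -m pendant 'ROWS' [FORCE]. ROWS is JSON, a list of rows, each a list of 3 entries, a list of its own where there are three numbers: the shift along the world's x, y, z as a fraction of full scale, then the turn about the world's z as a fraction of full scale, then the opening, from 0 (shut) to 1 (fully open). A call has 1 to 12 rows; each row shifts and turns the commanded pose from where the row before left it; what a row does not reach is not made up. Full scale, the value 1, is 30 mm for a shift and 5 degrees for a turn. A row lasts 1/12 s, in which the tool goes at most 41.7 mm and 7.16 degrees, less where a joint would pass 70% of its speed; a pose out of reach is approached as far as the arm can. A call with a number of a shift or a turn outside -1 to 1 is refused whole. A call with a gripper value outside its range is refused whole. The fingers move at their own pace and stop on an object; FORCE is the grip in N (left out, the last holds). Time passes only in rows, so rows that do not move let the fingers close. It gives the time, the measured TCP pose, the force and the opening at its end, in the units of the state.
- env.observe(): the state, without advancing time (a new reading comes with each control period).
- env.get_image(name): name is "scene" or "top" or "wrist"; returns (picture, depth): 384x512x3 uint8, red, green, blue; 384x512 float32, m along the optical axis (not along the pixel's ray), 0 where there is no reading.
- env.camera_model(name): a dict with "camera_matrix" (3x3 intrinsics, pixels), "dist_coeffs" ([k1, k2, p1, p2, k3] as OpenCV has them; the pictures are not rectified), "R" (3x3) and "t" (3): a world point X has camera coordinates R X + t; the wrist camera has in their place "tool_from_camera" (4x4, takes a point from camera to tool coordinates, whose origin is the TCP and whose axes are the tool frame's). Camera axes: x right, y down, z forward; pixel columns grow to the right and rows downward; lengths in m; the calibration is good to about 2 mm. A picture is of the moment at which its call begins: read the wrist's pose just before it. camera_model takes no time and is no camera call.
- env.close_job(): hands the job in, once; it reports no verdict.
The state is a dict: "time_s": time; "q": joint angles; "qvel": joint speeds; "joint_efforts": joint torques, N m; "position": TCP position; "tool_rot": TCP orientation; "ft_force": force on the tool from outside, world axes, zero at the start; "wrist_torque": the same for the moment, N m; "grip_width": finger opening in m.
Only numpy, scipy, OpenCV 4.12 (cv2) and the standard library are available. Lean on these libraries where they do the work, as an engineer would, in place of code of your own. Each camera call takes 0.05 s, during which the arm holds its last target.

## Working session

There is one attempt and no reset: what is moved stays moved. The work goes in short steps, Python scripts to look and compute and a shell command to move; the robot and the scene stay as the last step left them, time stands still between calls to the robot, and variables do not carry over. Pictures are saved under pics/ and viewed, and the job is handed in when it is done.

```bash
mkdir -p pics
cat > h.py <<'E'
import numpy as np, cv2
from rig import env
def snap(n,f):
    s=env.observe(); im,d=env.get_image(n); cv2.imwrite(f'pics/{f}.png',cv2.cvtColor(im,cv2.COLOR_RGB2BGR)); np.savez(f'pics/{f}.npz',d=d,im=im,p=s['position'],R=s['tool_rot']); return im,d,s
def crop(f,u0,v0,u1,v1,k,o):
    im=cv2.imread(f'pics/{f}.png')[v0:v1,u0:u1]; cv2.imwrite(f'pics/{o}.png',cv2.resize(im,None,fx=k,fy=k,interpolation=cv2.INTER_CUBIC))
def ray(n,f,u,v):
    m=env.camera_model(n); K=np.array(m['camera_matrix']); D=np.array(m['dist_coeffs'])
    p=cv2.undistortPoints(np.array([[[u,v]]],float),K,D)[0,0]; r=np.array([p[0],p[1],1])
    if n=='wrist':
        z=np.load(f'pics/{f}.npz'); T=np.array(m['tool_from_camera']); R=z['R']@T[:3,:3]; o=z['R']@T[:3,3]+z['p']
    else:
        R=np.array(m['R']).T; o=-R@np.array(m['t'])
    return o,R@r
def pt(n,f,u,v,z=None):
    o,r=ray(n,f,u,v)
    if z is None: s=float(np.load(f'pics/{f}.npz')['d'][int(round(v)),int(round(u))])
    else: s=(z-o[2])/r[2]
    return o+s*r
def tri(a,b):
    o1,r1=ray(*a);o2,r2=ray(*b);A=np.stack([r1,-r2],1);s=np.linalg.lstsq(A,o2-o1,rcond=None)[0]
    p,q=o1+s[0]*r1,o2+s[1]*r2; return (p+q)/2,np.linalg.norm(p-q)
E
python3 - <<'E'
from h import *
np.set_printoptions(precision=4,suppress=True)
for n in('scene','top','wrist'): snap(n,n+'0')
print(env.observe())
E
```

```text
{'time_s': 0.15, 'q': array([-85.0464,  21.833 ,  74.3724,   0.0004,  83.8594, -12.3345]), 'qvel': array([ 0.0282, -0.1019, -0.1207,  0.0369,  0.0277, -0.0114]), 'joint_efforts': array([  0.0032, -44.8624, -23.1345,  -0.0001,   0.0038,  -0.    ]), 'position': array([ 0.1634, -0.5249,  0.2309]), 'tool_rot': array([[-0.9548, -0.0001,  0.2972],
       [-0.2972,  0.0011, -0.9548],
       [-0.0002, -1.    , -0.0011]]), 'ft_force': array([-0.0373,  0.3973, -0.2093]), 'wrist_torque': array([-0.0037,  0.0235,  0.0368]), 'grip_width': 0.0855938852837728}
```

View pics/scene0.png

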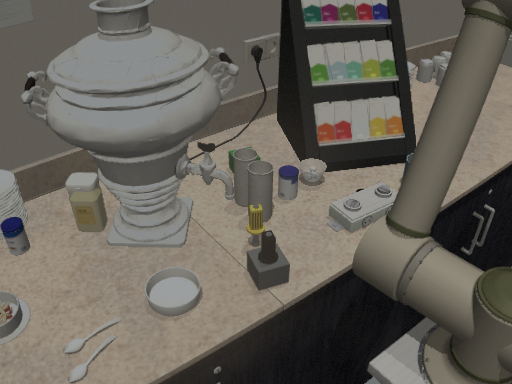

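View pics/top0.png

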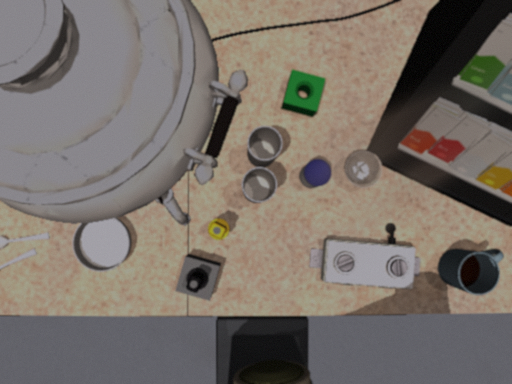

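View pics/wrist0.png

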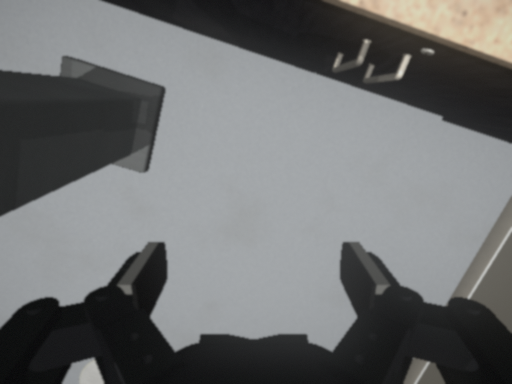

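The scene picture shows the black-handled driver in the grey stand at (268,258). The yellow look-alike is behind it at (256,222), and the socket box is at (362,207). In the top picture the black driver in the grey stand is at (199,278), the yellow one at (218,229) and the green block at (303,92). The box screws are at (345,262) and (402,267). I'll enlarge these.

Run:
```python
from h import *
np.set_printoptions(precision=4,suppress=True)
crop('top0',300,220,430,310,6,'c_box'); crop('top0',165,200,255,310,5,'c_stand'); crop('scene0',310,170,410,250,7,'c_boxs'); crop('scene0',225,190,305,295,5,'c_stands')
for u,v in [(345,262),(402,267),(370,270),(199,275),(185,285),(212,292),(218,229),(303,75)]: print(u,v,pt('top','top0',u,v))
for n in('top','scene'): m=env.camera_model(n); print(n,-np.array(m['R']).T@m['t'])
```

```text
345 262 [ 0.4788 -0.1331  0.0445]
402 267 [ 0.4696 -0.2471  0.0579]
370 270 [ 0.462  -0.1852  0.0438]
199 275 [0.462  0.1598 0.103 ]
185 285 [0.4354 0.1922 0.0578]
212 292 [0.4179 0.1395 0.0394]
218 229 [0.5498 0.1232 0.1189]
303 75 [ 0.8639 -0.0469  0.0541]
top [0.5842 0.0778 0.9249]
scene [-0.1369  0.6533  0.7685]
```

View pics/c_box.png

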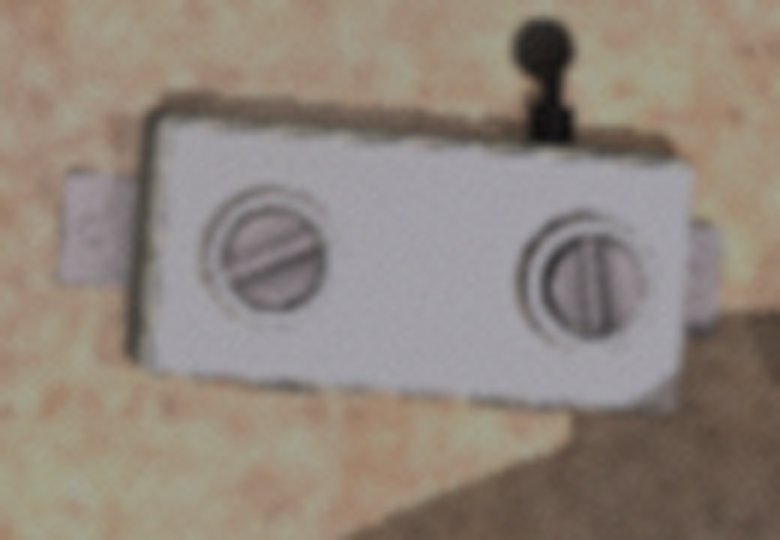

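View pics/c_stand.png

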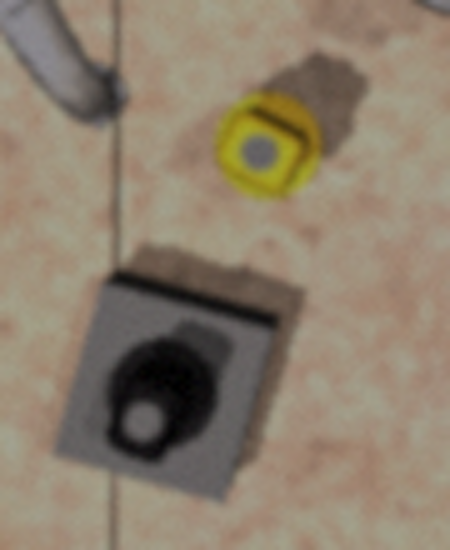

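View pics/c_boxs.png

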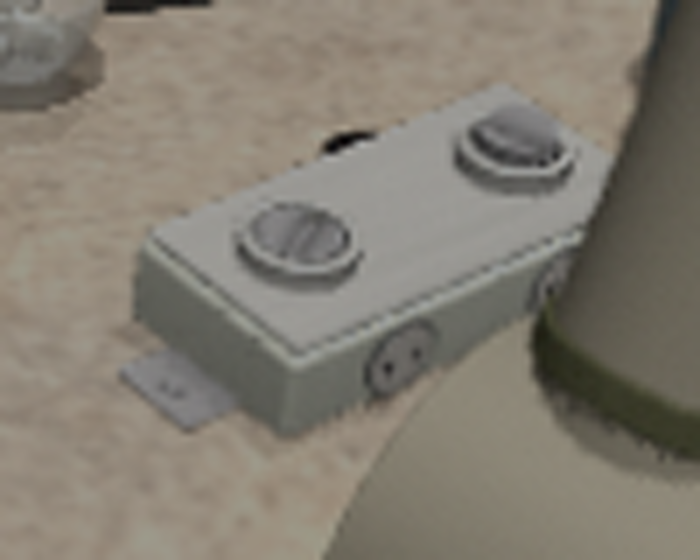

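View pics/c_stands.png

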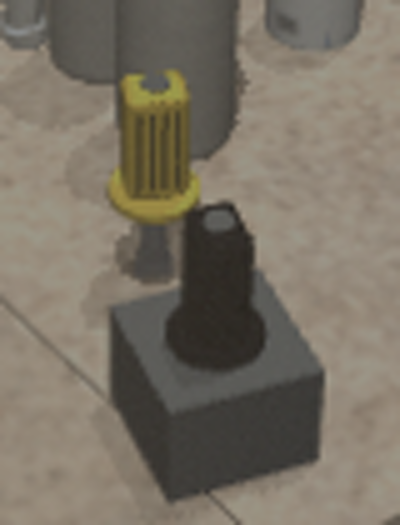

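Loose screw: the top picture has two candidates, (345,262) and (402,267). The right one is proud: its depth height is 0.058 against 0.0445, and it sticks up in the scene crop. The driver is the black one in the grey stand; yellow and green are decoys.

```bash
python3 - <<'E'
from h import *
np.set_printoptions(precision=4,suppress=True)
m=env.camera_model('wrist');print(m['tool_from_camera'],m['camera_matrix'])
# screw: tops
print(pt('top','top0',300+595/6,220+285/6,0.054),pt('scene','scene0',310+518/7,170+133/7,0.054))
print(tri(('top','top0',300+595/6,220+285/6),('scene','scene0',310+518/7,170+133/7)))
# slot ends
a=pt('top','top0',300+590/6,220+237/6,0.054);b=pt('top','top0',300+601/6,220+330/6,0.054);print(a,b,np.degrees(np.arctan2(*(a-b)[1::-1])))
# handle top
print('handle',tri(('top','top0',165+146/5,200+422/5),('scene','scene0',225+218/5,190+218/5)))
# stand top corners in top view z=.056
for c in [(110,278),(277,322),(225,500),(55,452)]: print(pt('top','top0',165+c[0]/5,200+c[1]/5,0.056))
E
python3 -m pendant '[[[1,1,0],0,1],[[1,1,0],0,1],[[1,1,0],0,1],[[1,1,0],0,1],[[1,1,0],0,1],[[1,1,0],0,1],[[0.5,1,0],0,1],[[0,0,0],0,1]]'
```

```text
[[ 0.0005  0.9549  0.2971 -0.076 ]
 [ 0.0004 -0.2971  0.9549 -0.1424]
 [ 1.     -0.0003 -0.0006 -0.0001]
 [ 0.      0.      0.      1.    ]] [[296.8499   0.     253.228 ]
 [  0.     296.8499 188.2754]
 [  0.       0.       1.    ]]
[ 0.4681 -0.2426  0.054 ] [ 0.4654 -0.243   0.054 ]
(array([ 0.4672, -0.2441,  0.0523]), np.float64(0.001960585617260049))
[ 0.4844 -0.241   0.054 ] [ 0.4528 -0.2446  0.054 ] 6.402075248912343
handle (array([0.4476, 0.1667, 0.1224]), np.float64(6.05553274426933e-05))
[0.4938 0.1887 0.056 ]
[0.4762 0.1217 0.056 ]
[0.4051 0.1423 0.056 ]
[0.4243 0.2103 0.056 ]
time_s: 0.82
position: [0.3573, -0.3136, 0.2313]
tool_rot: [[-0.953, 0.0, 0.302], [-0.302, 0.002, -0.953], [-0.001, -1.0, -0.002]]
ft_force: [0.3, 0.7, 0.2]
grip_width: 0.0852
```

Run:
```python
from h import *
snap('wrist','w1')
```

```text
(no output)
```

View pics/w1.png

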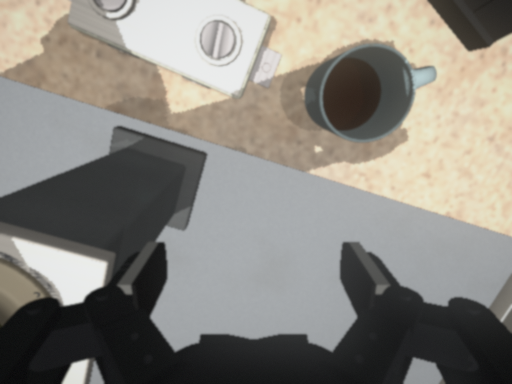

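The loose screw shows at (219,41) and the mug at (357,92). I'll take a second view closer to the screw.

```bash
python3 -m pendant '[[[0.5,0.8,0],0,1],[[0.5,0.8,0],0,1],[[0.2,0.4,0],0,1],[[0,0,0],0,1],[[0,0,0],0,1]]'
python3 - <<'E'
from h import *
snap('wrist','w2')
crop('w1',150,0,310,110,5,'c_w1')
E
```

```text
time_s: 1.28
position: [0.3911, -0.259, 0.2313]
tool_rot: [[-0.955, -0.0, 0.298], [-0.298, -0.0, -0.955], [0.0, -1.0, 0.0]]
ft_force: [0.3, -0.0, 0.0]
grip_width: 0.0856
```

View pics/w2.png

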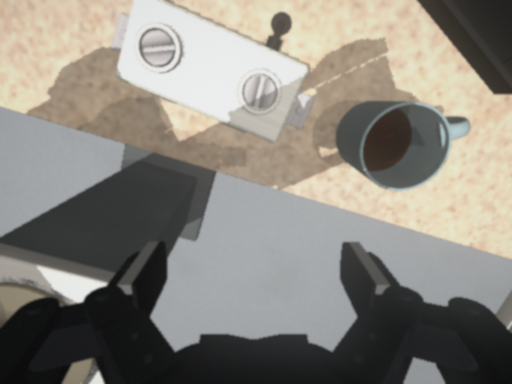

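View pics/c_w1.png

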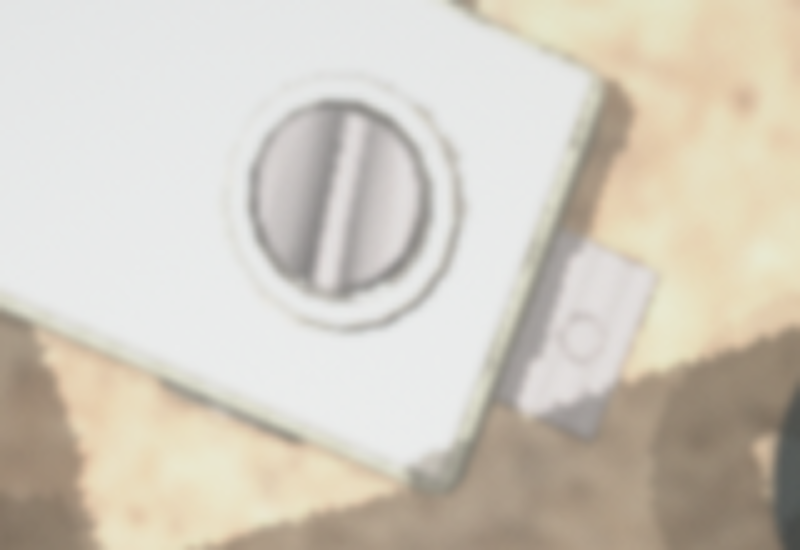

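Second view: loose screw at (261,91), flush screw at (160,47).

```bash
python3 - <<'E'
from h import *
crop('w2',210,50,310,130,8,'c_w2')
crop('w2',110,10,210,90,8,'c_w2b')
E
python3 -m pendant '[[[0.1,1,0],0,1],[[0.1,1,0],0,1],[[0.1,1,0],0,1],[[0.1,1,0],0,1],[[0.1,1,0],0,1],[[0,1,0],0,1],[[0,1,0],0,1],[[0,1,0],0,1],[[0,1,0],0,1],[[0,1,0],0,1],[[0,1,0],0,1],[[0,0,0],0,1]]'
python3 - <<'E'
from h import *
snap('wrist','w3')
E
```

```text
time_s: 2.33
position: [0.4061, 0.0741, 0.2314]
tool_rot: [[-0.954, 0.0, 0.299], [-0.299, 0.001, -0.954], [-0.0, -1.0, -0.001]]
ft_force: [-0.4, 0.7, -0.0]
grip_width: 0.0852
```

View pics/c_w2.png

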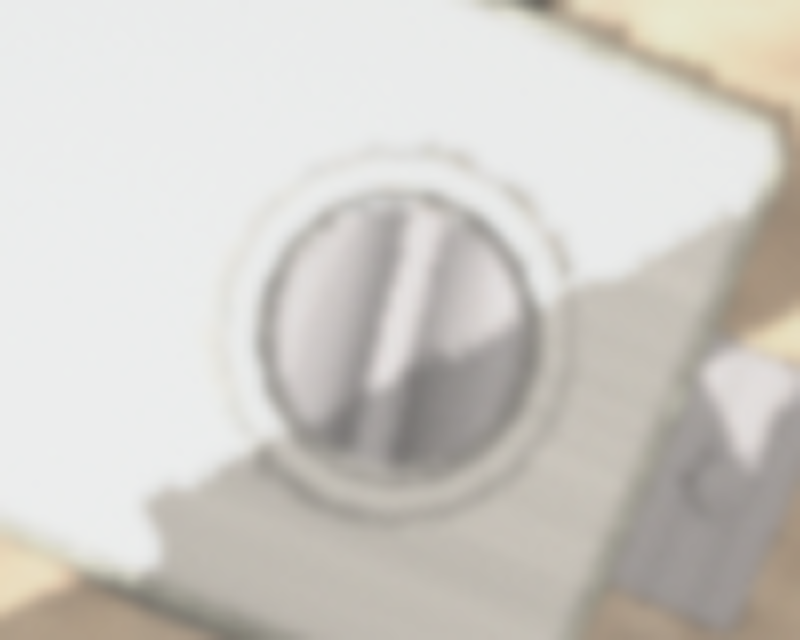

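View pics/w3.png

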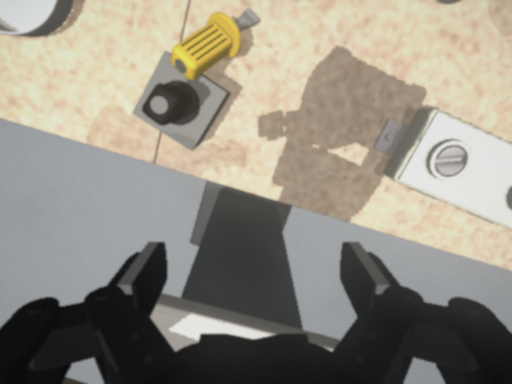

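The screwdriver shows in the stand at (170,102), with the yellow one leaning over at (205,50). I'll move closer for the handle's angle.

```bash
python3 -m pendant '[[[-0.1,1,0],0,1],[[0,1,0],0,1],[[0,0.3,0],0,1],[[0,0,0],0,1],[[0,0,0],0,1]]'
python3 - <<'E'
from h import *
np.set_printoptions(precision=4,suppress=True)
print(snap('wrist','w4')[2]['position'])
print('screw',tri(('wrist','w1',218,39.6),('wrist','w2',260,91.5)))
for z in(.052,.056): print(pt('wrist','w1',218,39.6,z),pt('wrist','w2',260,91.5,z),pt('top','top0',300+595/6,220+285/6,z),pt('scene','scene0',310+518/7,170+133/7,z))
for f,a,b in (('w2',(210+423/8,50+200/8),(210+378/8,50+465/8)),('w1',(150+352/5,112/5),(150+328/5,292/5))):
    a=pt('wrist',f,*a,.055);b=pt('wrist',f,*b,.055);print(a,b,np.degrees(np.arctan2(*(a-b)[1::-1])))
E
```

```text
time_s: 2.8
position: [0.4037, 0.1395, 0.2312]
tool_rot: [[-0.955, -0.0, 0.297], [-0.297, -0.001, -0.955], [0.0, -1.0, 0.001]]
ft_force: [-0.1, 0.1, -0.3]
grip_width: 0.0854
[0.4037 0.1395 0.2312]
screw (array([ 0.4696, -0.2415,  0.0534]), np.float64(0.0003418125224818148))
[ 0.4696 -0.2412  0.052 ] [ 0.4697 -0.2416  0.052 ] [ 0.4678 -0.2434  0.052 ] [ 0.4671 -0.2455  0.052 ]
[ 0.4691 -0.2418  0.056 ] [ 0.4697 -0.2415  0.056 ] [ 0.4683 -0.2419  0.056 ] [ 0.4637 -0.2405  0.056 ]
[ 0.4855 -0.2395  0.055 ] [ 0.4532 -0.2438  0.055 ] 7.536866948689096
[ 0.4843 -0.2398  0.055 ] [ 0.4522 -0.2439  0.055 ] 7.223983221155957
```

View pics/w4.png

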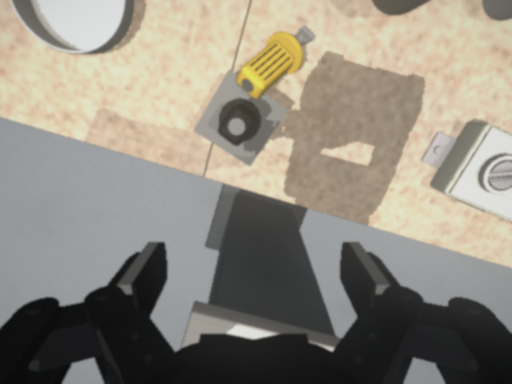

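Run:
```python
from h import *
crop('w4',190,70,300,165,7,'c_w4')
crop('w3',125,45,235,150,7,'c_w3')
```

```text
(no output)
```

View pics/c_w4.png

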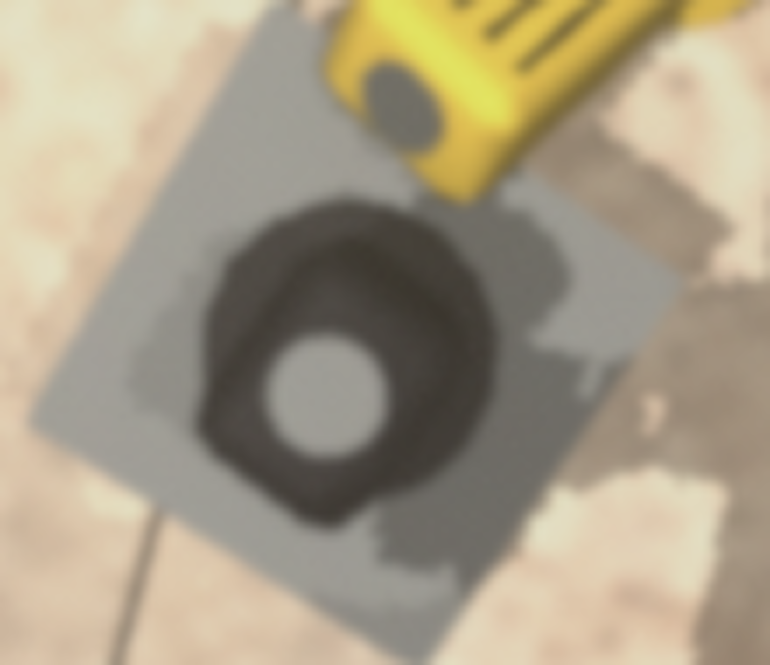

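View pics/c_w3.png

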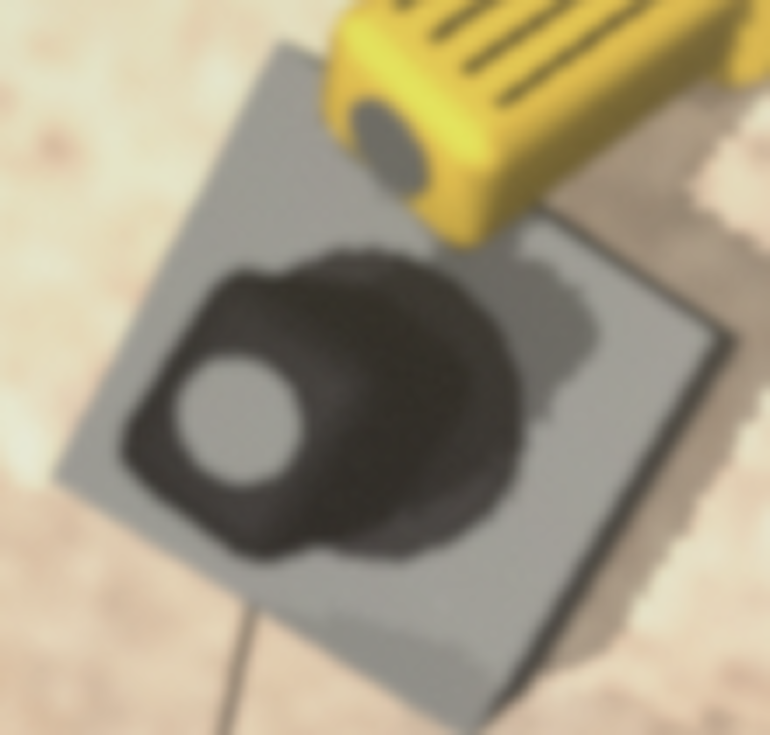

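Run:
```python
import cv2,numpy as np
o=[]
for f in('c_w4','c_w3'):
    im=cv2.imread(f'pics/{f}.png').astype(float); im=np.clip((im-30)*4,0,255).astype(np.uint8)[180:600,80:580]; o.append(cv2.resize(im,(400,336)))
cv2.imwrite('pics/enh.png',np.hstack(o))
```

```text
(no output)
```

View pics/enh.png

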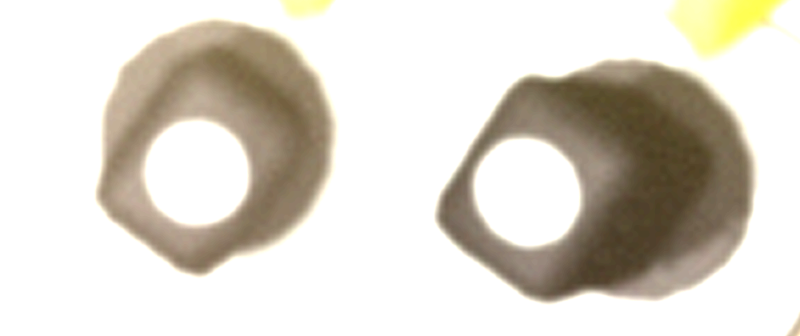

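The handle's short (24 mm) side runs left to bottom in both enhanced crops. The yellow one looks tilted, so I'll check its 3D position before reaching past it.

Run:
```python
from h import *
np.set_printoptions(precision=4,suppress=True)
for u,v in [(248,86),(255,75),(270,65),(285,52),(294,45),(306,36)]: print('w4 yel',u,v,pt('wrist','w4',u,v))
for u,v in [(180,65),(205,45),(228,35),(248,20)]: print('w3 yel',u,v,pt('wrist','w3',u,v))
for u,v in [(218,229),(216,231),(222,222)]: print('top',u,v,pt('top','top0',u,v))
for u,v in [(256,212),(256,225),(257,240),(256,206)]: print('scene',u,v,pt('scene','scene0',u,v))
def c(f,x,y): # enh coords
    if f=='w4': return 190+(80+x/.8)/7, 70+(180+y/.8)/7
    return 125+(80+(x-400)/.8)/7, 45+(180+y/.8)/7
print('top centre',tri(('wrist','w4',*c('w4',197,173)),('wrist','w3',*c('w3',527,192))), pt('wrist','w4',*c('w4',197,173),.122),pt('wrist','w3',*c('w3',527,192),.122))
def ang(f,a,b,z=.117):
    p=pt('wrist',f,*c(f,*a),z);q=pt('wrist',f,*c(f,*b),z);d=q-p;return np.degrees(np.arctan2(d[1],d[0])),np.linalg.norm(d)
print('short',ang('w4',(98,190),(198,272)),ang('w4',(110,206),(178,262)),ang('w3',(438,215),(548,298)),ang('w3',(453,237),(525,288)))
print('long',ang('w3',(438,215),(530,78)),ang('w3',(449,188),(508,101)))
```

```text
w4 yel 248 86 [0.4833 0.1695 0.0754]
w4 yel 255 75 [0.4943 0.166  0.08  ]
w4 yel 270 65 [0.5079 0.1552 0.0675]
w4 yel 285 52 [0.5253 0.1443 0.0516]
w4 yel 294 45 [0.534  0.1379 0.051 ]
w4 yel 306 36 [0.5532 0.1254 0.0131]
w3 yel 180 65 [0.4844 0.1705 0.0756]
w3 yel 205 45 [0.5087 0.1542 0.0667]
w3 yel 228 35 [0.5263 0.1385 0.0461]
w3 yel 248 20 [0.5509 0.1258 0.0167]
top 218 229 [0.5498 0.1232 0.1189]
top 216 231 [0.5462 0.1267 0.1213]
top 222 222 [0.5612 0.1188 0.055 ]
scene 256 212 [0.5362 0.1319 0.1086]
scene 256 225 [0.5356 0.132  0.071 ]
scene 257 240 [0.5407 0.1247 0.0176]
scene 256 206 [0.5446 0.1255 0.1176]
top centre (array([0.4489, 0.1681, 0.1229]), np.float64(6.382886081998737e-05)) [0.4488 0.1681 0.122 ] [0.4488 0.1684 0.122 ]
short (np.float64(-112.52687247724859), np.float64(0.01954154282813973)) (np.float64(-112.68281251929594), np.float64(0.013315839616263779)) (np.float64(-111.01109559804476), np.float64(0.019569233922122117)) (np.float64(-109.17301434966191), np.float64(0.012563620508613376))
long (np.float64(-21.426530321512956), np.float64(0.024817769260656767)) (np.float64(-21.709188670496275), np.float64(0.01581117500233083))
```

The yellow driver stood upright in the first pictures. By the later wrist views it has toppled by itself towards the stand, so I'll look at how it lies now.

Run:
```python
from h import *
snap('wrist','w5');snap('scene','s5');snap('top','t5')
crop('w5',190,20,330,165,4,'a');crop('s5',215,170,315,300,4,'b')
import cv2,numpy as np
a=cv2.imread('pics/a.png');b=cv2.imread('pics/b.png');H=max(a.shape[0],b.shape[0])
p=lambda x:cv2.copyMakeBorder(x,0,H-x.shape[0],0,0,cv2.BORDER_CONSTANT)
m=np.hstack([p(a),p(b)]);cv2.imwrite('pics/w5s5.png',cv2.resize(m,None,fx=.78,fy=.78))
```

```text
(no output)
```

View pics/w5s5.png

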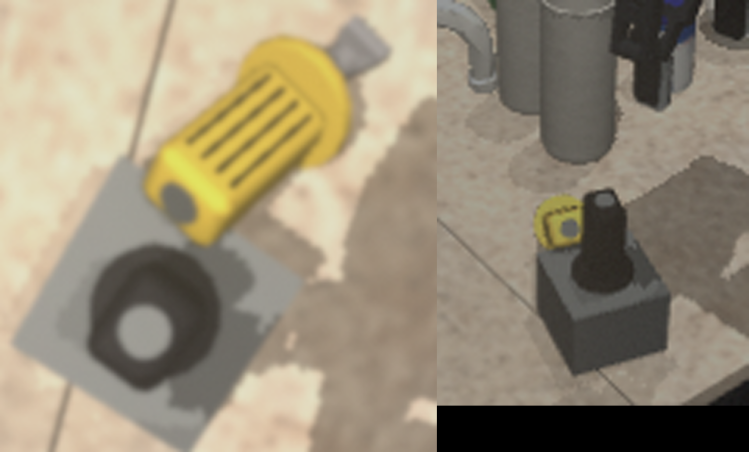

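The yellow one lies with its handle end on the stand's top edge at about (0.48, 0.17), up to z 0.08. I'll grip high, with the TCP at z 0.083, so the fingers stay above it. First I'll check the samovar tap's clearance.

```bash
python3 - <<'E'
from h import *
np.set_printoptions(precision=4,suppress=True)
for u,v in [(168,198),(175,207),(183,218),(200,172),(236,82)]: print('top',u,v,pt('top','top0',u,v))
d=np.load('pics/w5.npz')['d']
Z=[(u,v,*pt('wrist','w5',u,v)) for v in range(20,120,3) for u in range(225,320,3)]
Z=np.array(Z); im=np.load('pics/w5.npz')['im']
k=[(im[int(r[1]),int(r[0])].astype(int)[0]-im[int(r[1]),int(r[0])].astype(int)[2])>90 for r in Z]
Y=Z[k][:,2:]; print(len(Y),Y.min(0),Y.max(0)); print(Y[Y[:,0].argsort()][:8])
E
python3 -m pendant '[[[0.2,0.1,0],-0.97,1],[[0.2,0.1,0],-0.97,1],[[0.2,0.1,0],-0.97,0.7],[[0.2,0.13,0],-0.97,0.6],[[0.2,0.13,0],-0.97,0.6],[[0.2,0.13,0],-0.97,0.6],[[0.2,0.13,0],-0.97,0.6],[[0.11,0.13,0],-0.97,0.6],[[0,0,0],0,0.6],[[0,0,0],0,0.6]]'
```

```text
top 168 198 [0.6043 0.1971 0.233 ]
top 175 207 [0.59   0.1884 0.216 ]
top 183 218 [0.5718 0.1766 0.2055]
top 200 172 [0.6289 0.127  0.426 ]
top 236 82 [0.7349 0.0855 0.4273]
218 [0.4767 0.1259 0.0303] [0.5433 0.1819 0.0817]
[[0.4767 0.1633 0.0691]
 [0.4775 0.1605 0.0712]
 [0.4784 0.1577 0.0721]
 [0.4793 0.1641 0.0708]
 [0.4801 0.1613 0.0745]
 [0.4809 0.1586 0.0772]
 [0.4827 0.1621 0.0773]
 [0.4834 0.1594 0.0802]]
time_s: 3.83
position: [0.4486, 0.1686, 0.2312]
tool_rot: [[-0.931, -0.0, -0.365], [0.365, -0.0, -0.931], [0.0, -1.0, 0.0]]
ft_force: [-0.6, 0.6, 0.2]
grip_width: 0.051
```

```bash
python3 -m pendant '[[[0.02,-0.03,-0.8],0,0.6],[[0,0,-0.8],0,0.6],[[0,0,-0.8],0,0.6],[[0,0,-0.2],0,0.6],[[0,0,0],0,0.6]]'
python3 - <<'E'
from h import *
import cv2
snap('scene','s6');snap('wrist','w6')
a=cv2.imread('pics/s6.png')[100:300,170:400];b=cv2.imread('pics/w6.png')
cv2.imwrite('pics/j6.png',np.hstack([cv2.resize(a,(441,384)),b])[:, :]) 
m=cv2.imread('pics/j6.png');cv2.imwrite('pics/j6.png',cv2.resize(m,(790,int(384*790/m.shape[1]))))
E
```

```text
time_s: 4.25
position: [0.4484, 0.1677, 0.1524]
tool_rot: [[-0.931, -0.003, -0.366], [0.366, -0.0, -0.931], [0.003, -1.0, 0.002]]
ft_force: [-0.4, -0.0, 0.1]
grip_width: 0.0513
```

View pics/j6.png

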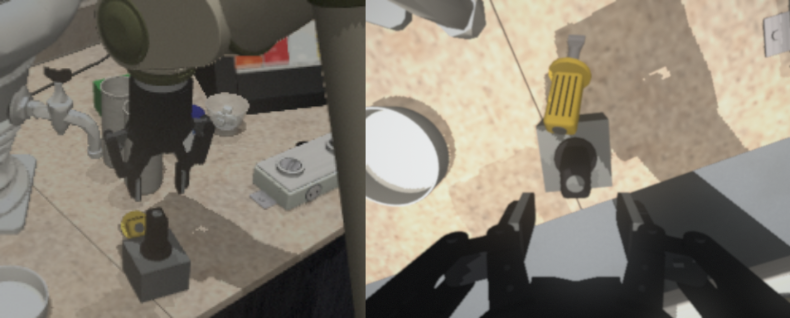

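The fingers straddle the handle's centre line (574 against 576 in the montage) and the tap is well clear. Descending and gripping.

```bash
python3 -m pendant '[[[0,0,-0.6],0,0.6],[[0,0,-0.6],0,0.6],[[0,0,-0.6],0,0.6],[[0,0,-0.5],0,0.6],[[0,0,0],0,0.6]]'
python3 -m pendant '[[[0,0,0],0,0.3],[[0,0,0],0,0.2],[[0,0,0],0,0.1],[[0,0,0],0,0],[[0,0,0],0,0],[[0,0,0],0,0]]' 60
```

```text
time_s: 4.77
position: [0.4488, 0.1681, 0.0835]
tool_rot: [[-0.931, -0.002, -0.366], [0.366, -0.0, -0.931], [0.002, -1.0, 0.001]]
ft_force: [0.7, -0.6, -0.4]
grip_width: 0.0511
time_s: 5.27
position: [0.4502, 0.1684, 0.086]
tool_rot: [[-0.93, 0.004, -0.366], [0.366, 0.0, -0.93], [-0.003, -1.0, -0.002]]
ft_force: [-1.0, -0.7, 8.3]
grip_width: 0.0233
```

```bash
python3 -m pendant '[[[0,0,0.3],0,0],[[0,0,0.4],0,0],[[0,0,0.5],0,0],[[0,0,0.7],0,0],[[0,0,0.7],0,0],[[0,0,0.7],0,0],[[0,0,0.7],0,0],[[0,0,0.5],0,0],[[0,0,0],0,0]]'
python3 - <<'E'
from h import *
import cv2
snap('scene','s7');snap('wrist','w7')
a=cv2.imread('pics/s7.png')[80:300,170:400];b=cv2.imread('pics/w7.png')
m=np.hstack([cv2.resize(a,(401,384)),b])
cv2.imwrite('pics/j7.png',cv2.resize(m,(790,int(384*790/m.shape[1]))))
E
```

```text
time_s: 6.02
position: [0.4501, 0.1684, 0.223]
tool_rot: [[-0.93, 0.006, -0.366], [0.366, 0.001, -0.93], [-0.006, -1.0, -0.003]]
ft_force: [0.0, -0.1, -0.6]
grip_width: 0.0237
```

View pics/j7.png

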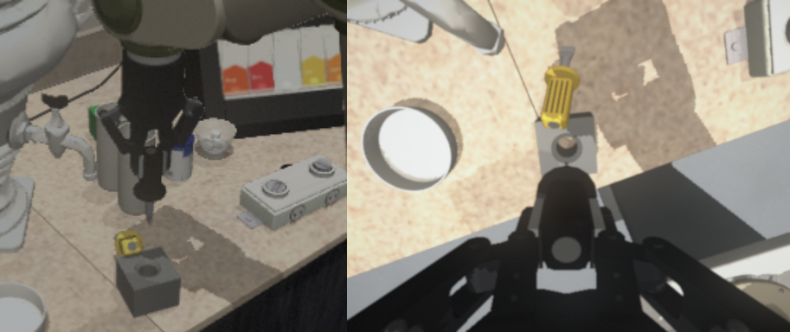

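The driver is lifted upright and the stand's hole is visible at (567,147). The yellow one stays where it was. Now over to the loose screw.

```bash
python3 -m pendant '[[[0.05,-0.5,0],0.4,0],[[0.05,-1,0],0.48,0],[[0.05,-1,0],0.48,0],[[0.05,-1,0],0.48,0],[[0.05,-1,0],0.48,0],[[0.05,-1,0],0.48,0],[[0.05,-1,0],0.48,0],[[0.05,-1,0],0.48,0],[[0.05,-1,0],0.5,0],[[0.05,-1,0],0.5,0],[[0.05,-1,0],0.5,0],[[0.05,-1,0],0.5,0]]'
python3 -m pendant '[[[0.03,-1,0],0,0],[[0,-0.7,0],0,0],[[0,-0.45,0],0,0],[[0,0,0],0,0],[[0,0,0],0,0]]'
python3 - <<'E'
from h import *
import cv2
snap('scene','s8');snap('wrist','w8');snap('top','t8')
crop('s8',290,90,430,250,5,'c_s8')
a=cv2.imread('pics/t8.png')[150:330,290:480];b=cv2.imread('pics/w8.png')
m=np.hstack([cv2.resize(a,(405,384)),b])
cv2.imwrite('pics/j8.png',cv2.resize(m,(790,int(384*790/m.shape[1]))))
E
```

```text
time_s: 7.12
position: [0.4664, -0.1779, 0.218]
tool_rot: [[-0.992, -0.002, 0.129], [-0.129, 0.002, -0.992], [0.002, -1.0, -0.002]]
ft_force: [-0.5, 0.2, -1.7]
grip_width: 0.0235
time_s: 7.53
position: [0.4677, -0.2409, 0.2184]
tool_rot: [[-0.992, -0.001, 0.126], [-0.126, 0.002, -0.992], [0.001, -1.0, -0.002]]
ft_force: [-1.1, 0.3, -0.3]
grip_width: 0.0235
```

View pics/j8.png

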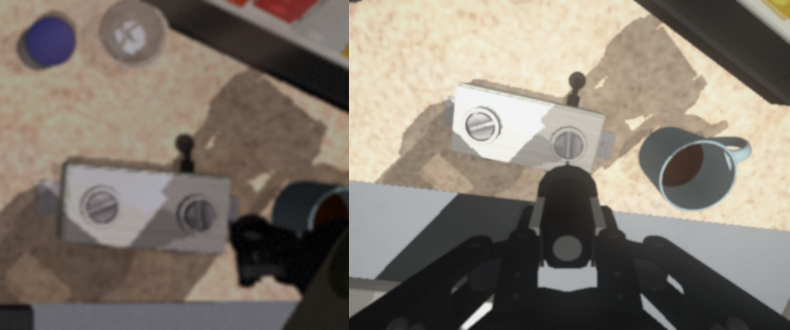

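View pics/c_s8.png

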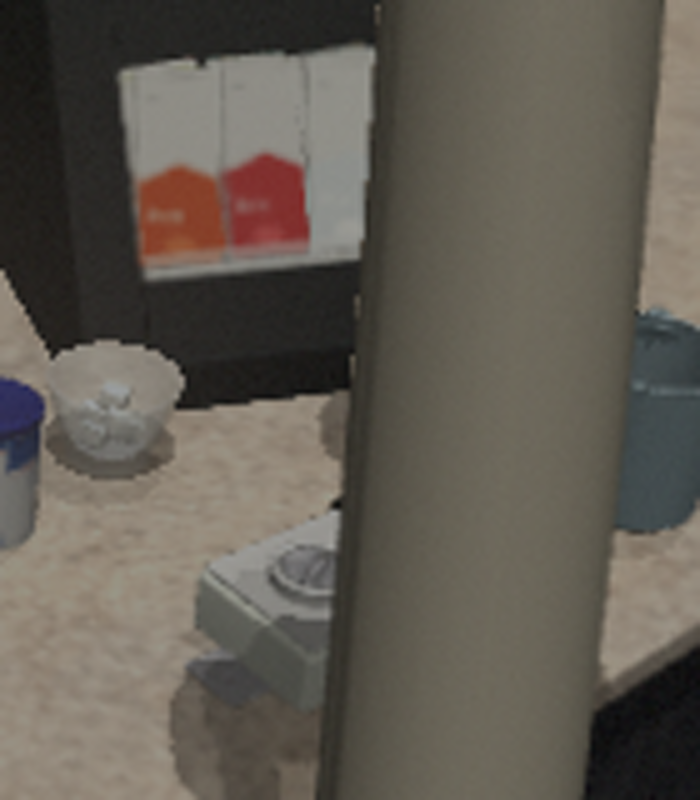

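Run:
```python
from h import *
crop('w8',200,110,320,200,6,'c_w8')
```

```text
(no output)
```

View pics/c_w8.png

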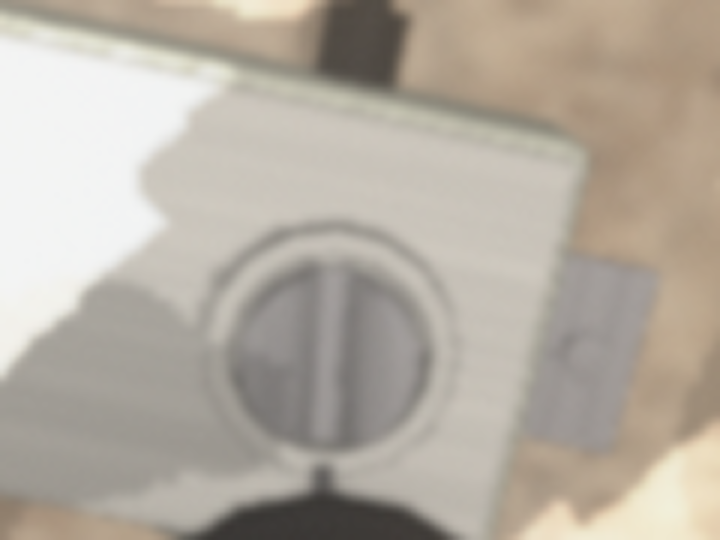

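Run:
```python
from h import *
np.set_printoptions(precision=4,suppress=True)
z=np.load('pics/w8.npz');p=z['p'];R=z['R'];print(p)
P=lambda x,y,h:pt('wrist','w8',200+x/6,110+y/6,h)
print('head',P(333,352,.056),P(333,352,.052))
a,b=P(333,262,.054),P(326,445,.050);print('slot',a,b,np.degrees(np.arctan2(*(a-b)[1::-1])))
t=P(322,466,p[2]-.080);print('bladecorner',t,'minus tcp',t-p)
print('hole'); 
s=790/(401+512); u=(567/s-401);v=147/s;print(u,v,pt('wrist','w7',u,v,.056))
crop('w7',200,110,320,200,6,'c_w7')
```

```text
[ 0.4678 -0.2403  0.2187]
head [ 0.4706 -0.2418  0.056 ] [ 0.4696 -0.242   0.052 ]
slot [ 0.4861 -0.2398  0.054 ] [ 0.4517 -0.243   0.05  ] 5.328756297412207
bladecorner [ 0.475  -0.2393  0.1387] minus tcp [ 0.0071  0.0009 -0.08  ]
hole
254.27974683544312 169.8873417721519 [0.4505 0.1673 0.056 ]
```

View pics/c_w7.png

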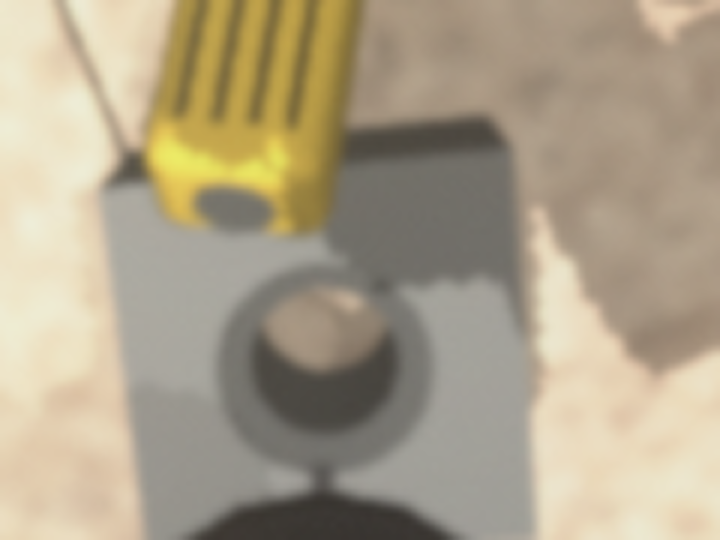

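The head measures (0.470, -0.242) and agrees in every view. The slot yaw is about 6.5° and the blade is at 7.2°. I'll correct x and y, then descend to just above the head.

```bash
python3 -m pendant '[[[0.12,-0.05,-0.4],0,0],[[0,0,-0.6],0,0],[[0,0,-0.6],0,0],[[0,0,-0.5],0,0],[[0,0,-0.3],0,0],[[0,0,0],0,0],[[0,0,0],0,0]]'
python3 - <<'E'
from h import *
import cv2
snap('wrist','w9');snap('top','t9')
crop('w9',200,90,320,190,6,'c_w9')
E
```

```text
time_s: 8.27
position: [0.4719, -0.2424, 0.1477]
tool_rot: [[-0.992, 0.0, 0.128], [-0.128, -0.0, -0.992], [-0.0, -1.0, 0.0]]
ft_force: [0.1, 0.5, 0.6]
grip_width: 0.0228
```

View pics/c_w9.png

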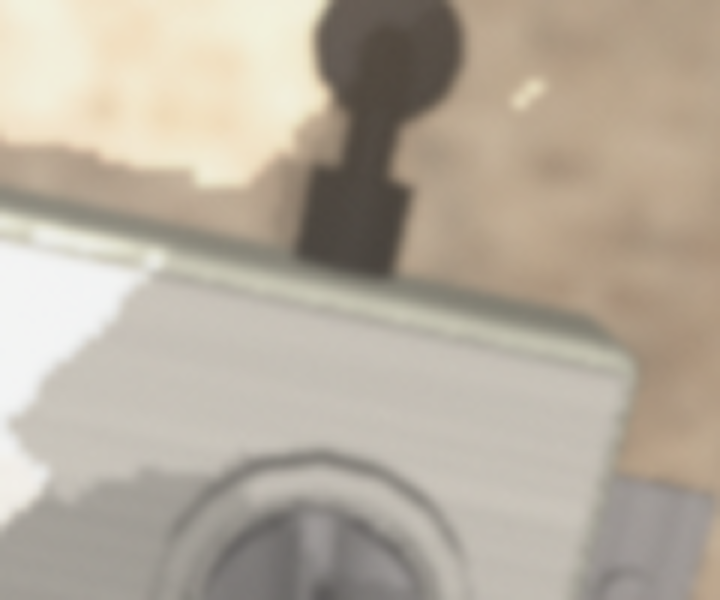

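View pics/t9.png

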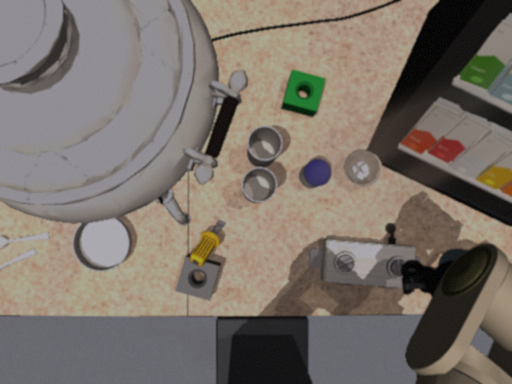

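Run:
```python
from h import *
crop('w9',210,155,300,225,8,'c_w9b')
```

```text
(no output)
```

View pics/c_w9b.png

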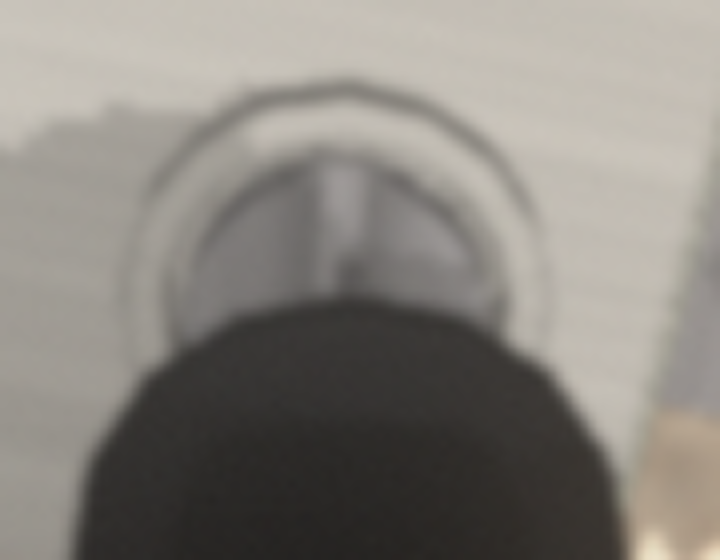

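The blade at (348,275) lines up with the slot at (340,210) to about 1 mm. Pressing in.

```bash
python3 -m pendant '[[[0,0.02,-0.2],0,0],[[0,0,-0.15],0,0],[[0,0,-0.1],0,0],[[0,0,0],0,0]]' 100
python3 -m pendant '[[[0,0,-0.1],0,0],[[0,0,-0.1],0,0],[[0,0,0],0,0]]'
```

```text
time_s: 8.7
position: [0.4713, -0.2418, 0.1331]
tool_rot: [[-0.992, -0.001, 0.127], [-0.127, 0.001, -0.992], [0.001, -1.0, -0.001]]
ft_force: [-0.2, 1.7, -1.4]
grip_width: 0.0227
time_s: 8.95
position: [0.4721, -0.242, 0.1302]
tool_rot: [[-0.992, 0.002, 0.127], [-0.127, -0.001, -0.992], [-0.002, -1.0, 0.001]]
ft_force: [-3.2, 6.0, 20.8]
grip_width: 0.0227
```

Contact force is 21 N with the tip at z 0.050, which matches the slot floor of a head whose top is at 0.057. I'll hold, then start turning clockwise.

```bash
python3 -m pendant '[[[0,0.02,0],0,0],[[0,0,0],0,0],[[0,0,-0.01],-0.8,0],[[0,0,-0.015],-0.8,0],[[0,0,-0.015],-0.8,0],[[0,0,-0.015],-0.8,0],[[0,0,0],0,0]]'
python3 - <<'E'
from h import *
import cv2
snap('wrist','w10')
crop('w10',210,155,300,225,8,'c_w10')
print(env.observe()['wrist_torque'],env.observe()['q'])
E
```

```text
time_s: 9.53
position: [0.4724, -0.2426, 0.129]
tool_rot: [[-0.988, 0.003, -0.155], [0.155, -0.004, -0.988], [-0.004, -1.0, 0.003]]
ft_force: [-4.0, 2.5, 22.2]
grip_width: 0.023
[0.47764512 1.08216436 0.00312353] [-3.99392565e+01  2.54826856e+01  8.68145903e+01 -5.57904565e-02
  6.74056000e+01  5.88313443e+01]
```

View pics/c_w10.png

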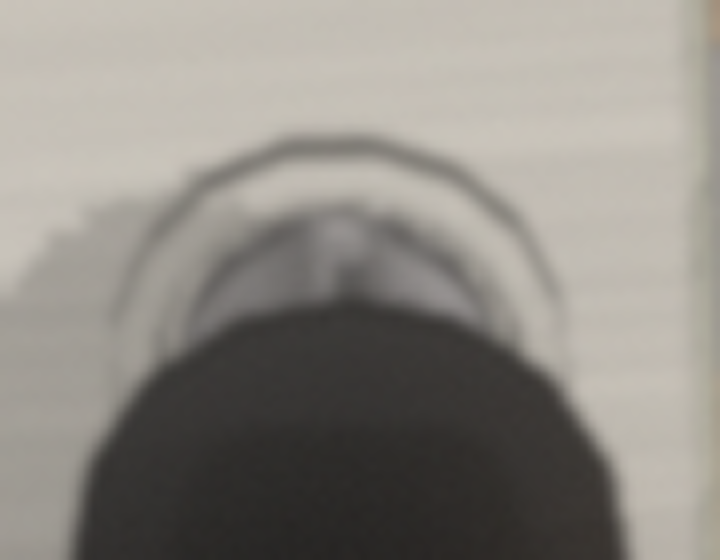

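The slot follows the blade and stays vertical in the wrist view. I'll keep turning.

```bash
python3 -m pendant '[[[0,0,-0.015],-0.8,0],[[0,0,-0.015],-0.8,0],[[0,0,-0.015],-0.8,0],[[0,0,-0.015],-0.8,0],[[0,0,-0.015],-0.8,0],[[0,0,-0.015],-0.8,0],[[0,0,-0.015],-0.8,0],[[0,0,0],0,0]]'
python3 -c "
from h import *
print(env.observe()['wrist_torque'])"
```

```text
time_s: 10.25
position: [0.4718, -0.2435, 0.1264]
tool_rot: [[-0.8, 0.002, -0.6], [0.6, -0.006, -0.8], [-0.005, -1.0, 0.004]]
ft_force: [-8.6, -0.6, 27.4]
grip_width: 0.0227
[-0.39791339  2.28881286  0.03570929]
```

```bash
python3 -m pendant '[[[0.03,0.02,-0.01],-0.8,0],[[0.02,0,-0.015],-0.8,0],[[0,0,-0.015],-0.8,0],[[0,0,-0.015],-0.8,0],[[0,0,-0.015],-0.8,0],[[0,0,-0.015],-0.8,0],[[0,0,-0.01],-0.8,0],[[0,0,0],0,0],[[0,0,0],0,0]]'
python3 -c "
from h import *
print(env.observe()['wrist_torque'])
snap('wrist','w11')
crop('w11',190,130,320,230,6,'c_w11')"
```

```text
time_s: 11.0
position: [0.4728, -0.2437, 0.1239]
tool_rot: [[-0.428, 0.001, -0.904], [0.904, -0.008, -0.428], [-0.008, -1.0, 0.003]]
ft_force: [-12.0, -4.5, 29.1]
grip_width: 0.0228
[-1.12163729  3.11451655 -0.0366639 ]
```

View pics/c_w11.png

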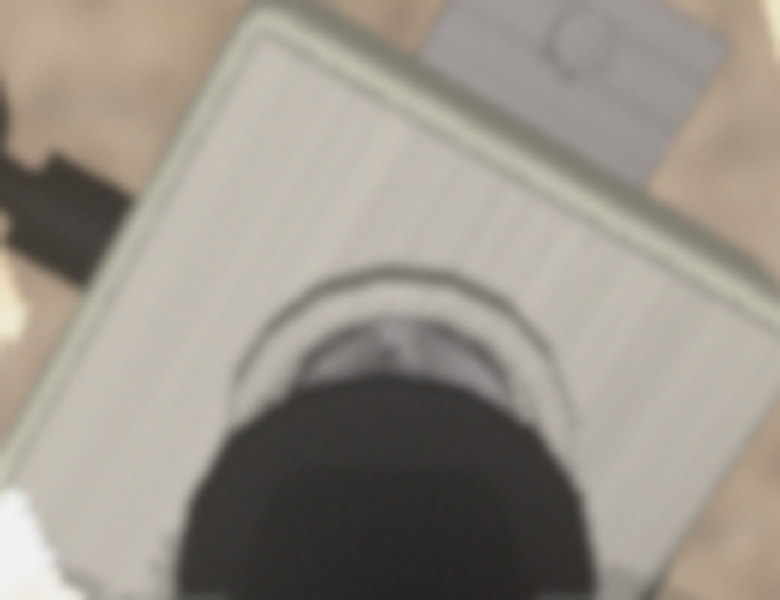

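```bash
python3 -m pendant '[[[-0.04,-0.02,-0.01],-0.6,0],[[-0.04,0,-0.01],-0.6,0],[[0,0,0],-0.4,0],[[0,0,0],0,0],[[0,0,0],0,0]]'
python3 -c "
from h import *
print(env.observe()['wrist_torque'],env.observe()['q'])
snap('wrist','w12')
crop('w12',190,130,320,230,6,'c_w12')"
```

```text
time_s: 11.47
position: [0.4714, -0.2441, 0.1238]
tool_rot: [[-0.298, 0.004, -0.955], [0.955, -0.008, -0.298], [-0.009, -1.0, -0.001]]
ft_force: [-8.7, -1.5, 31.8]
grip_width: 0.0229
[-0.59982745  2.23411201  0.10524119] [-40.05715393  25.78292591  87.33828939  -0.23275284  66.41034011
 122.71266851]
```

View pics/c_w12.png

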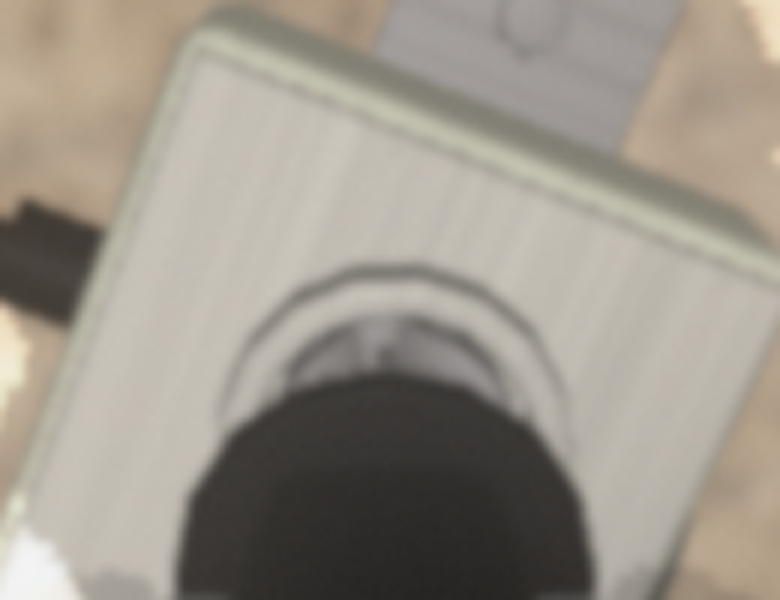

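The tool has turned 80° (1.39 rad) and sinking stopped after 6.3 mm, so the screw should be at its stop. I'll ease off, lift out and look.

```bash
python3 -m pendant '[[[0,0,0.05],0.4,0],[[0,0,0.1],0,0],[[0,0,0.2],0,0],[[0,0,0.5],0,0],[[0,0,0.8],0,0],[[0,0,0.8],0,0],[[0,0,0.8],0,0],[[0,0,0],0,0],[[0,0,0],0,0]]'
python3 -c "
from h import *
snap('wrist','w13');snap('top','t13')
crop('w13',170,60,340,190,4,'c_w13');crop('t13',300,220,430,310,6,'c_t13')"
```

```text
time_s: 12.27
position: [0.4711, -0.2416, 0.2178]
tool_rot: [[-0.33, 0.002, -0.944], [0.944, -0.001, -0.33], [-0.002, -1.0, -0.001]]
ft_force: [0.2, -0.1, -1.9]
grip_width: 0.023
```

View pics/c_w13.png

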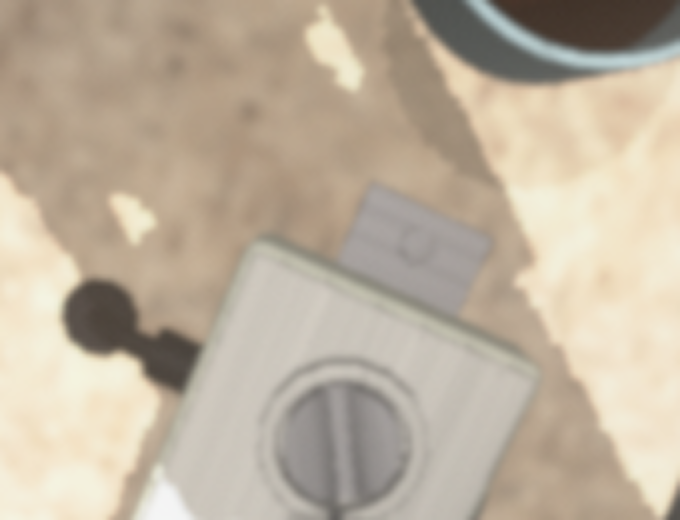

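View pics/c_t13.png

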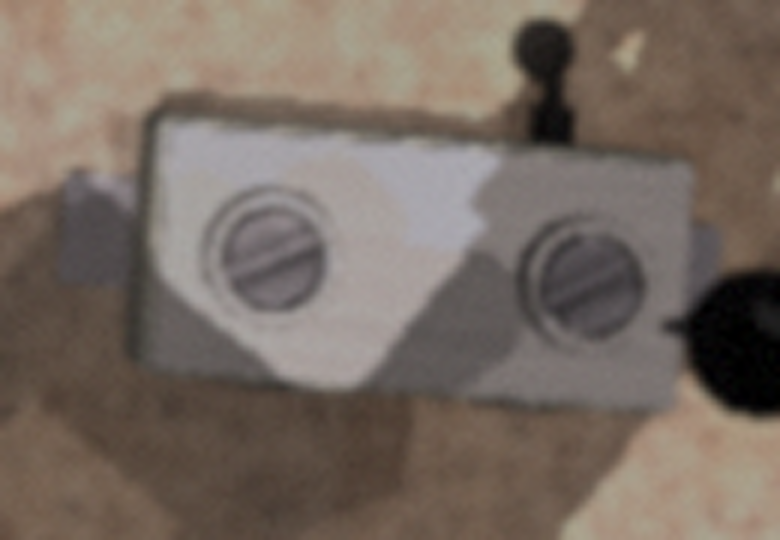

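Run:
```python
from h import *
np.set_printoptions(precision=4,suppress=True)
P=lambda x,y,h:pt('wrist','w13',170+x/4,60+y/4,h)
a,b=P(337,384,.051),P(346,500,.048);print('slot',a,b,np.degrees(np.arctan2(*(a-b)[1::-1])))
Q=lambda x,y:pt('top','t13',300+x/6,220+y/6,.049)
a,b=Q(543,310),Q(640,263);print(np.degrees(np.arctan2(*(a-b)[1::-1])))
z=np.load('pics/w13.npz');t=P(333,516,z['p'][2]-.080);print('corner-tcp',t-z['p'],'jaw',np.degrees(np.arctan2(-z['R'][1,2],-z['R'][0,2])))
P7=lambda x,y,h:pt('wrist','w7',200+x/6,110+y/6,h)
print('hole',P7(325,367,.056),'corner',P7(322,466,np.load('pics/w7.npz')['p'][2]-.08)-np.load('pics/w7.npz')['p'],np.load('pics/w7.npz')['p'])
```

```text
slot [ 0.4756 -0.2563  0.051 ] [ 0.4624 -0.2262  0.048 ] -66.37282911561316
114.9214635561918
corner-tcp [ 0.0022 -0.0056 -0.08  ] jaw 19.284721595347044
hole [0.4489 0.1679 0.056 ] corner [ 0.0067 -0.0027 -0.08  ] [0.4495 0.1683 0.221 ]
```

The slot now lies at about -65.5°, against +7° before. That is roughly 1.26 rad of turn, so the screw is at its 1.2 rad stop, and the head sits flush like its neighbour. Carrying the driver back to the stand.

```bash
python3 -m pendant '[[[-0.05,0.5,0],0.7,0],[[-0.05,1,0],0.8,0],[[-0.05,1,0],0.84,0],[[-0.05,1,0],0.84,0],[[-0.05,1,0],0.84,0],[[-0.05,1,0],0.84,0],[[-0.05,1,0],0.84,0],[[-0.05,1,0],0.84,0],[[-0.05,1,0],0.84,0],[[-0.05,1,0],0.84,0],[[-0.05,1,0],0.83,0],[[-0.05,1,0],0.83,0]]'
python3 -m pendant '[[[-0.05,1,0],0,0],[[-0.05,0.7,0],0,0],[[0,0.45,0],0,0],[[0,0,0],0,0],[[0,0,0],0,0]]'
python3 - <<'E'
from h import *
snap('wrist','w14');snap('scene','s14')
crop('w14',190,90,320,200,6,'c_w14');crop('s14',215,140,315,290,4,'c_s14')
E
```

```text
time_s: 13.37
position: [0.4519, 0.105, 0.2159]
tool_rot: [[-0.933, -0.003, -0.36], [0.36, 0.0, -0.933], [0.002, -1.0, 0.001]]
ft_force: [0.7, -0.2, -0.6]
grip_width: 0.0229
time_s: 13.78
position: [0.4493, 0.1682, 0.216]
tool_rot: [[-0.932, -0.002, -0.362], [0.362, -0.0, -0.932], [0.002, -1.0, 0.001]]
ft_force: [-0.9, -0.2, -1.4]
grip_width: 0.023
```

View pics/c_w14.png

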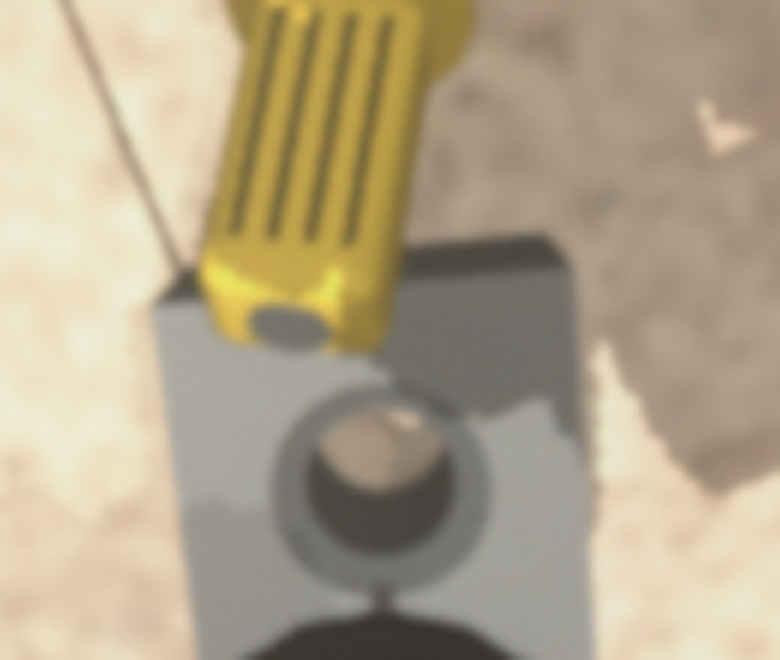

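View pics/c_s14.png

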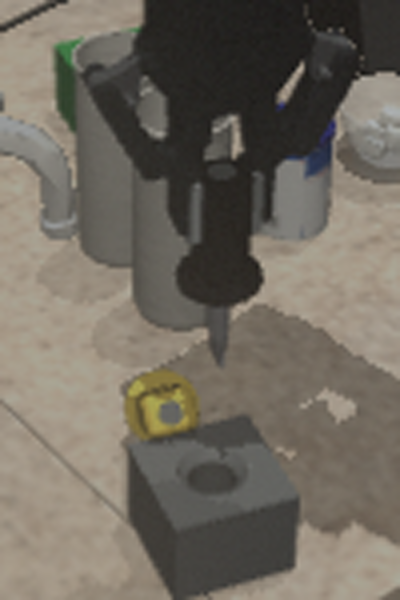

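The blade lines up with the hole (both at column 381) and the yellow driver hasn't moved. Lowering.

```bash
python3 -m pendant '[[[0.04,-0.01,-0.4],0,0],[[0,0,-0.6],0,0],[[0,0,-0.6],0,0],[[0,0,-0.6],0,0],[[0,0,-0.6],0,0],[[0,0,-0.5],0,0],[[0,0,-0.4],0,0],[[0,0,-0.3],0,0],[[0,0,0],0,0]]'
```

```text
time_s: 14.63
position: [0.4503, 0.1668, 0.0956]
tool_rot: [[-0.931, -0.003, -0.365], [0.365, -0.0, -0.931], [0.003, -1.0, 0.002]]
ft_force: [-0.8, -1.2, -1.5]
grip_width: 0.0231
```

```bash
python3 -m pendant '[[[0,0,-0.1],0,0],[[0,0,-0.1],0,0],[[0,0,0],0,0]]'
```

```text
time_s: 14.88
position: [0.451, 0.1675, 0.0911]
tool_rot: [[-0.932, 0.0, -0.364], [0.364, 0.0, -0.932], [-0.0, -1.0, -0.0]]
ft_force: [0.8, -0.3, -1.0]
grip_width: 0.0228
```

```bash
python3 -m pendant '[[[0,0,-0.1],0,0],[[0,0,-0.06],0,0],[[0,0,0],0,0]]'
python3 - <<'E'
from h import *
snap('scene','s15');crop('s15',215,140,315,290,4,'c_s15')
E
```

```text
time_s: 15.13
position: [0.451, 0.1677, 0.0862]
tool_rot: [[-0.932, 0.0, -0.363], [0.363, 0.0, -0.932], [-0.0, -1.0, -0.0]]
ft_force: [0.8, -0.7, -1.1]
grip_width: 0.0228
```

View pics/c_s15.png

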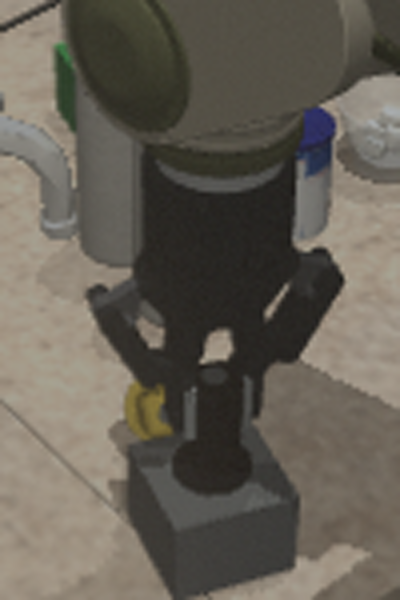

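```bash
python3 -m pendant '[[[0,0,-0.06],0,0],[[0,0,-0.03],0,0],[[0,0,0],0,0]]'
```

```text
time_s: 15.43
position: [0.4511, 0.1677, 0.086]
tool_rot: [[-0.932, 0.002, -0.363], [0.363, -0.0, -0.932], [-0.002, -1.0, -0.001]]
ft_force: [-8.6, -1.8, 27.4]
grip_width: 0.0229
```

The flange is on the block: the upward force is 27 N. I'll open partly, check, then retreat upward.

```bash
python3 -m pendant '[[[0,0,0.05],0,0],[[0,0,0],0,0.2],[[0,0,0],0,0.4],[[0,0,0],0,0.55],[[0,0,0],0,0.6],[[0,0,0],0,0.6]]'
python3 -m pendant '[[[0,0,0.2],0,0.6],[[0,0,0.5],0,0.6],[[0,0,0.7],0,0.6],[[0,0,0.7],0,0.6],[[0,0,0.7],0,0.6],[[0,0,0.7],0,0.6],[[0,0,0.3],0,0.6],[[0,0,0],0,0.6],[[0,0,0],0,0.6]]'
python3 - <<'E'
from h import *
snap('scene','s16');snap('wrist','w16');snap('top','t16');crop('s16',215,140,315,290,4,'c_s16');crop('w16',170,60,340,230,4,'c_w16')
E
```

```text
time_s: 15.93
position: [0.4509, 0.1676, 0.0848]
tool_rot: [[-0.932, -0.0, -0.363], [0.363, -0.0, -0.932], [0.0, -1.0, 0.0]]
ft_force: [0.4, 0.2, 0.3]
grip_width: 0.0515
time_s: 16.68
position: [0.4507, 0.1676, 0.1986]
tool_rot: [[-0.932, -0.0, -0.363], [0.363, -0.0, -0.932], [0.0, -1.0, 0.0]]
ft_force: [0.4, -0.3, 0.7]
grip_width: 0.0514
```

View pics/c_s16.png

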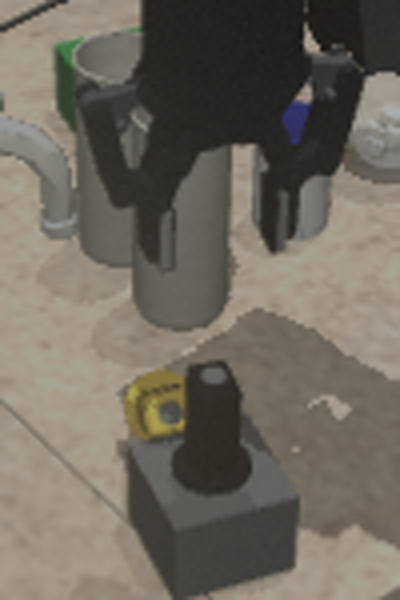

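View pics/c_w16.png

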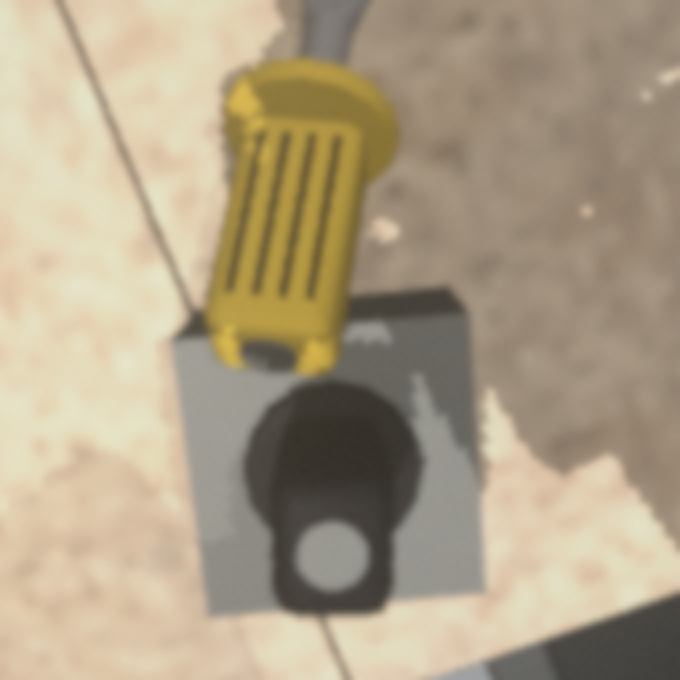

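The driver stands upright in the hole with its flange on the block, released. One last height check, then I'll hand in.

Run:
```python
from h import *
print(tri(('wrist','w16',170+332/4,60+556/4),('scene','s16',215+214/4,140+375/4)))
p=pt('top','t16',402,267);print('screw depth z',p, 'flush',pt('top','t16',345,262))
print(env.observe()['time_s'],env.close_job())
```

```text
(array([0.44880295, 0.16742106, 0.12143425]), np.float64(0.0022712439906381067))
screw depth z [ 0.46811937 -0.25117308  0.04696953] flush [ 0.47879804 -0.13309708  0.04459453]
the job is handed in; nothing more can be done
16.8333 None
```

I drove the loose screw home, put the screwdriver back upright in its stand and handed the job in at 16.8 s of the 51 s allowed.

- **Screw:** I seated the blade in the slot with about 21 N of downward force. I then turned the tool 80° clockwise while following the screw down, and the sinking stopped after 6.3 mm. The slot ended about 72° (1.26 rad) from where it started. That is slightly more than the 1.2 rad stop allows, a difference within measuring error.
- **Flushness:** The last depth reading put the loose screw at 0.047 and its flush neighbour at 0.0446. Both readings catch parts of the slots, so this agrees only loosely with it being flush.
- **Screwdriver:** It stands in the hole with its flange on the block. The handle top measured (0.449, 0.167, 0.121), where 0.122 was expected, about 1 mm from the hole's axis. The gripper is clear of it.
- **Yellow look-alike:** It toppled by itself onto the edge of the stand while I was still taking pictures, before the gripper came near it. I worked above it; its position did not visibly change afterwards.

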